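Lay the black bar in the V-blocks

TASK

Pick up the black nylon bar and lay it in the pair of V-blocks on the steel plate, so that it rests in both V-grooves and sticks out about equally at both ends, ready for marking out. Lower it right down into the grooves before you let go, and leave the aluminium bar where it lies.

Things in the scene. Friction and masses are not known exactly. Their poses are not given: they have to be found in the camera images.
- nylon_bar_center (a point): centre of the black nylon round bar, 28 mm in diameter and 160 mm long, about 0.2 kg, lying on the bench at the start (centre 14 mm above the bench). The bar runs along this point's y axis, either way round; its x and z axes turn with the bar as it rolls.
- alu_bar_center (a point): centre of the bystander: a bare aluminium round bar of the same size (28 mm in diameter, 160 mm long), silver-grey, lying on the bench at the start. It runs along this point's y axis. It must stay where it is.
- cradle (a point): the point where the centre of a 28 mm bar lies when it is cradled and centred in the V-blocks, 60.8 mm above the bench, over the middle of the stand. Both grooves run level along this point's y axis; x is across them, z is up. The bar may lie either way round. The blocks' tops are 3.8 mm below this point.
- vee_stand: the V-block stand, fixed to the bench; origin under its middle, axes as the cradle's. Dark steel plate 80 (x) by 170 (y) by 12 mm with two bright steel V-blocks, each 52 (x) by 25 (y) mm and 45 mm high, middles at y = -45 and +45 mm, 65 mm open between them for fingers. Grooves along y, 90 degrees, 32 mm wide at the top, 16 mm deep; block tops 57 mm above the bench.

How it is judged:
On the way:
1. the black bar is down in the grooves while the fingers still hold it (distance between nylon_bar_center and cradle below 0.025 m and z of nylon_bar_center in the frame of cradle below 0.008 m and contact force between the fingers and nylon_bar above 0.5 N), for 0.05 s.
At the end, for the whole second after the job is handed in: The black bar lies at rest in both V-grooves: its centre within 20 mm of the middle along the grooves, within 6 mm across them and within 4 mm of the cradled height, its axis within 0.1 rad of theirs (which any bar lying in both grooves meets). The aluminium bar is within 30 mm of where it started (x of nylon_bar_center in the frame of cradle between -0.006 and 0.006 m and y of nylon_bar_center in the frame of cradle between -0.02 and 0.02 m and z of nylon_bar_center in the frame of cradle between -0.004 and 0.004 m and angle between the y axis of nylon_bar_center and the y axis of cradle, either way round below 0.1 rad and linear speed of nylon_bar below 0.02 m/s and distance of alu_bar_center from where it was at the start of the episode below 0.03 m); the robot touches nothing.
It fails at once if the aluminium bar is knocked away or moved by more than 30 mm (distance of alu_bar_center from where it was at the start of the episode above 0.03 m).
It also fails if it takes over 40 s, if anything falls off the work surface, if the arm or the gripper's body presses on something with over 40 N, if the wrist force passes 120 N, or if a joint passes its speed limit or range.

ROBOT

A 6-joint arm with a two-finger parallel gripper is mounted at the origin on a cart in front of the work surface, level with it; the furniture and walls round the work are solid. World frame = base frame: x ahead of the robot, y to its left, z up, the work surface at z = 0. Lengths are in m, angles in rad, forces in N, time in s.
With the tool pointing down it reaches from about 0.325 to 0.775 m from the base axis. Payload 9.3 kg.
Tool frame: the origin (TCP) lies at the very end of the fingers, on their centre line; the grasp point (between the pads) lies r.grasp_offset behind it (r.grasp_offset is the distance from the TCP to the grasp point, in m); z points along the fingers, y is the line along which they close (so a half turn about z gives the same grasp; the last joint's range is limited). The gripper opens to 85 mm and grips with 20 to 120 N. Pads are 22 mm wide; open, the fingers measure 114 mm over their backs; the gripper's body (76 mm by 85 mm) begins 54 mm behind the grasp point. The pads swing forward as they close: fully open they stand 13 mm farther back than shut.
Start: joints at [1.09, 0.259, 0.021, 1.334, 0, 1.418], TCP at [0.177, 0.521, 0.231] pointing down, gripper open.
Joint ranges: [-3.04, 3.04], [-0.91, 1.82], [-1.04, 1.36], [-1.92, 1.95], [-1.52, 1.45], [-3.14, 3.14]. Speed limits (rad/s): [2.22, 2.22, 2.79, 3.14, 3.14, 3.14].

INTERFACE

Orientations are given as a unit quaternion [x, y, z, w].
In Python, from workcell import r gives the robot as it stands.
- The arm moves only by the shell command python3 -m pendant 'ROWS' [FORCE]. ROWS is text: rows parted by semicolons, each of 7 numbers parted by spaces: the turn, a rotation vector about the tool's x, y, z in units of pi rad (1.0 is pi rad), then the shift along the tool's x, y, z in units of 120 mm (1.0 is 120 mm), then the closure, from 0 (fully open) to 1 (shut). In form: rx ry rz dx dy dz hand; .... A call has 1 to 20 rows; each row is the pose to reach, as a shift and turn from the pose commanded when the call began, along the tool's axes at that moment, turning the shorter way round; what a row does not reach only later rows make up. A row lasts 1/8 s, in which the tool goes at most 62.5 mm and 10.7 degrees, less where a joint would pass 70% of its speed; a pose out of reach is approached as far as the arm can. A call with a number of a shift or a turn outside -1 to 1 is refused whole. A call with a gripper value outside its range is refused whole. The fingers move at their own pace and stop on an object; FORCE is the grip in N (left out, the last holds). Time passes only in rows, so rows that repeat a pose let the fingers close. It gives the time, the measured TCP pose, the force, the opening and the grip force at its end, in the units of the state.
- r.get_state(): the state, without advancing time (a new reading comes with each control period).
- r.capture(name): name is "side" or "top" or "wrist"; returns a dict with "pixels" (384x512x3 uint8, red, green, blue), "vfov" (degrees; the focal length in pixels is half the picture's height over the tangent of half this angle, whatever the lens; pixels are square), "cx", "cy" (the principal point, pixels), "rvec" (rotation vector, rad) and "tvec" (3), from world to camera coordinates, as OpenCV has them; the wrist camera has in their place "tool_from_camera" (4x4, takes a point from camera to tool coordinates, whose origin is the TCP and whose axes are the flange's). Camera axes: x right, y down, z forward; pixel columns grow to the right and rows downward; lengths in m; the calibration is good to about 2 mm. The wrist camera is an equidistant fisheye: a pixel r from the principal point sees the ray r / f radians off the axis. A picture is of the moment at which its call begins: read the wrist's pose just before it. There is no depth.
- r.sign_off(): hands the job in; it is judged then, once.
The state is a dict: "time_s": time; "joint_pos": joint angles; "dq": joint speeds; "tau": joint torques, N m; "ee_pos": TCP position; "ee_rot": TCP orientation; "force": force on the tool from outside, world axes, zero at the start; "wrist_torque": the same for the moment, N m; "opening": finger opening in m; "grip_force": force on a finger pad.
Only numpy, scipy, OpenCV 4.12 (cv2) and the standard library are available. Lean on these libraries where they do the work, as an engineer would, in place of code of your own. Each camera call takes 0.05 s, during which the arm holds its last target. There are 200 camera calls.

## Working session

There is one attempt and no reset: what is moved stays moved. The work goes in short steps, Python scripts to look and compute and a shell command to move; the robot and the scene stay as the last step left them, time stands still between calls to the robot, and variables do not carry over. Pictures are saved under pics/ and viewed, at most 10 in all, crops included, and the job is handed in when it is done.

```bash
mkdir -p pics; cat > h.py <<'E'
import numpy as np, cv2
from scipy.spatial.transform import Rotation as R
from workcell import r
def save(n,f):
    s=r.get_state(); c=r.capture(n); cv2.imwrite(f,c["pixels"][:,:,::-1]); 
    np.save(f+'.npy',{'s':s,'c':{k:v for k,v in c.items() if k!='pixels'},'n':n},allow_pickle=True); return s,c
def ray(f,u,v,z):
    d=np.load(f+'.npy',allow_pickle=True).item(); c=d['c']; s=d['s']
    F=192/np.tan(np.radians(c['vfov'])/2); x,y=u-c['cx'],v-c['cy']
    if d['n']=='wrist':
        rr=np.hypot(x,y)+1e-9; t=rr/F; q=np.array([x/rr*np.sin(t),y/rr*np.sin(t),np.cos(t)])
        T=np.array(c['tool_from_camera']); E=R.from_quat(s['ee_rot']).as_matrix()
        o=E@T[:3,3]+s['ee_pos']; q=E@T[:3,:3]@q
    else:
        M=cv2.Rodrigues(np.array(c['rvec'],float))[0]; o=-M.T@np.ravel(c['tvec']); q=M.T@np.array([x/F,y/F,1])
    return o+q*(z-o[2])/q[2]
E
python3 - <<'E'
from h import *
s,c=save('top','pics/top.png'); save('wrist','pics/wrist.png'); 
a=cv2.imread('pics/top.png'); b=cv2.imread('pics/wrist.png')
cv2.imwrite('pics/top2.png',cv2.resize(a,(800,600),interpolation=2)); cv2.imwrite('pics/w2.png',cv2.resize(b,(800,600),interpolation=2))
print(s,r.grasp_offset)
E
```

```text
{'time_s': 0.0, 'joint_pos': array([ 1.09037553e+00,  2.59214670e-01,  2.07497697e-02,  1.33367627e+00,
       -2.08490399e-05,  1.41820120e+00]), 'dq': array([-7.36498772e-05,  2.28351264e-04, -1.60836330e-03, -4.21764018e-04,
        2.33722550e-04,  2.31576318e-04]), 'tau': array([-5.21424117e-04, -5.55634546e+01,  3.44536650e+01,  1.36253249e-02,
       -1.21507023e-04,  6.55441312e-06]), 'ee_pos': array([0.176971  , 0.52046001, 0.23064923]), 'ee_rot': array([ 1.63179790e-01,  9.86596120e-01, -6.42263495e-04, -1.99383683e-04]), 'force': array([0.09753982, 0.12826564, 0.75612107]), 'wrist_torque': array([ 0.01401962,  0.01630142, -0.01070093]), 'grip_force': 0.0, 'opening': 0.08539689188524796} 0.0187
```

View pics/top2.png

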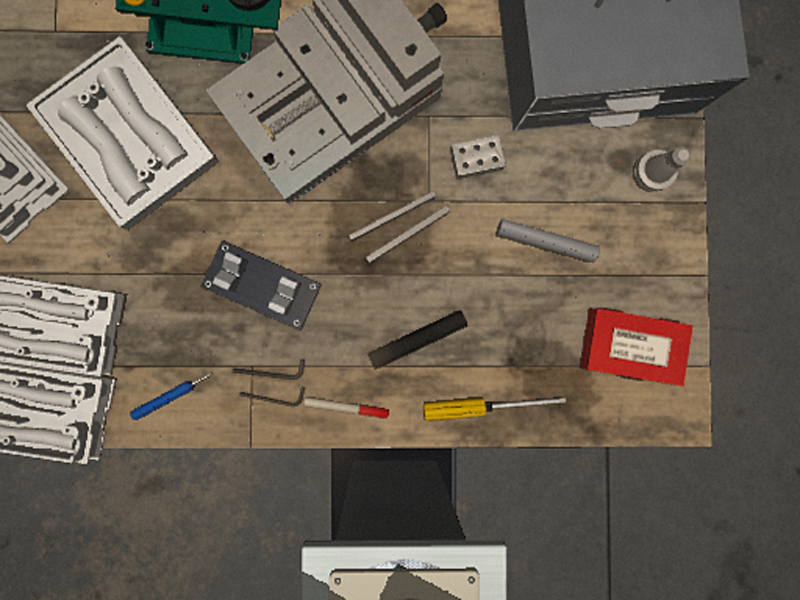

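View pics/w2.png

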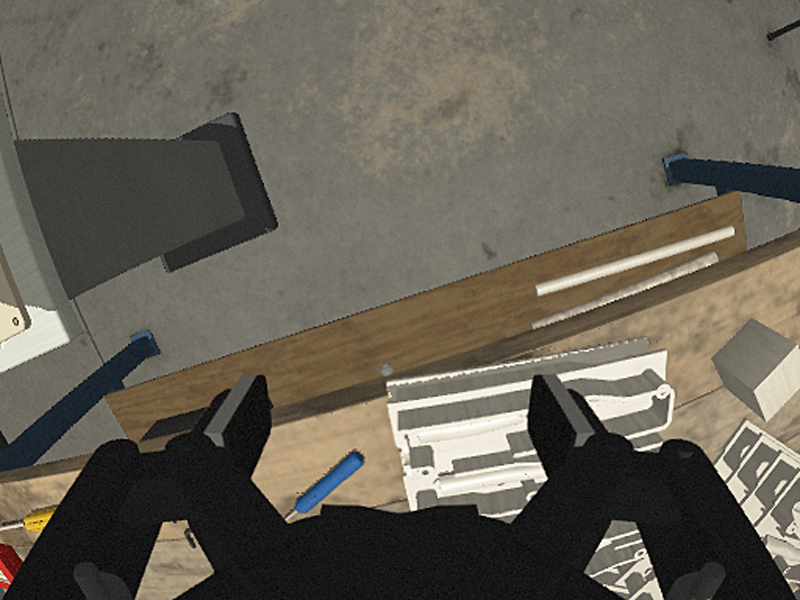

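The top view shows the black bar centred near (418,339) in the 800x600 picture, the stand near (262,284) and the aluminium bar near (548,241). I'll enlarge the two that matter.

```bash
python3 - <<'E'
import cv2
a=cv2.imread('pics/top.png'); cv2.imwrite('pics/crop.png',cv2.resize(a[145:245,120:310],(760,400),interpolation=cv2.INTER_CUBIC))
E
```

```text
(no output)
```

View pics/crop.png

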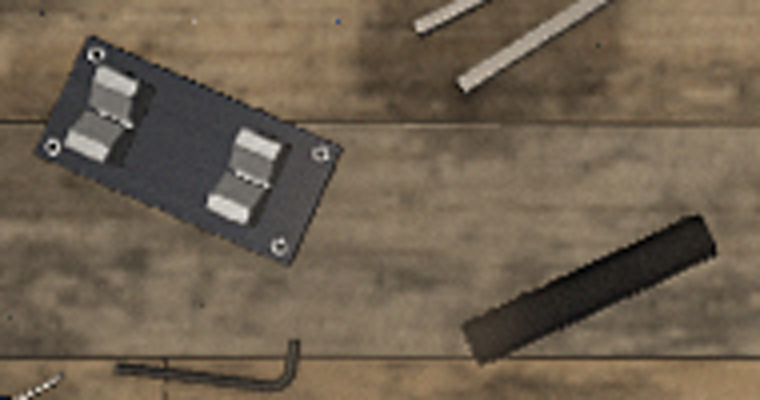

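The crop shows the plate corners at (90,37), (343,149), (292,265), (36,153) and the bar corners at (463,325), (482,364), (716,253), (699,215).

```bash
cat > m.py <<'E'
from h import *
f='pics/top.png'
P=lambda pts,z:np.array([ray(f,120+(u+.5)/4-.5,145+(v+.5)/4-.5,z) for u,v in pts])
A=P([(90,37),(343,149),(292,265),(36,153)],.012); G=P([(117,122),(251,182)],.041); B=P([(463,325),(482,364),(716,253),(699,215)],.014)
an=lambda d:np.degrees(np.arctan2(d[1],d[0]))
print('plate',A.mean(0),an(A[1]-A[0]),an(A[2]-A[3]),np.linalg.norm(A[1]-A[0]),np.linalg.norm(A[3]-A[0]))
print('groove',G.mean(0),an(G[1]-G[0]),np.linalg.norm(G[1]-G[0]))
print('bar',B.mean(0),an(B[3]-B[0]),an(B[2]-B[1]),np.linalg.norm(B[3]-B[0]))
s=r.get_state(); M=R.from_quat(s['ee_rot']); print(M.as_matrix().round(3))
def goal(p,yaw_axis,z):  # bar axis angle deg -> tool x along it
    for k in (0,180):
        t=np.radians(yaw_axis+k); x=np.array([np.cos(t),np.sin(t),0]); T=np.column_stack([x,np.cross([0,0,-1],x),[0,0,-1]])
        q=(M.inv()*R.from_matrix(T)).as_rotvec()/np.pi; d=M.inv().apply(np.r_[p[:2],z]-s['ee_pos'])/.12
        print(q.round(4),d.round(4))
if __name__=='__main__': goal(B.mean(0),an(B[3]-B[0]+B[2]-B[1]),.13)
E
python3 m.py
```

```text
plate [0.55212449 0.2219643  0.012     ] -113.80615320574492 -113.56666037609185 0.16868422596908111 0.07765135071530026
groove [0.54957775 0.2199176  0.041     ] -114.05267885294639 0.08659034690950296
bar [ 0.46831693 -0.02158136  0.014     ] -65.05026566854757 -64.72753938011189 0.1586108784460589
[[-0.947  0.322 -0.001]
 [ 0.322  0.947 -0.001]
 [ 0.    -0.001 -1.   ]]
[-1.000e-04 -5.000e-04 -7.438e-01] [-3.7533 -3.4941  0.8426]
[-4.000e-04  1.000e-04  2.562e-01] [-3.7533 -3.4941  0.8426]
```

```bash
python3 -m pendant '0 0 0 -.5 -.46 0 0; 0 0 0 -1 -.93 0 0; 0 0 0 -1 -.93 0 0'; python3 -m pendant '0 0 0 -.4 -.37 0 0; 0 0 0 -.8 -.75 0 0; 0 0 0 -1 -.93 0 0; 0 0 0 -1 -.93 0 0';python3 -m pendant '0 0 0 -.4 -.37 0 0; 0 0 0 -.8 -.75 0 0; 0 0 0 -1 -.93 0 0; 0 0 0 -1 -.93 0 0'; python3 m.py | tail -2
```

```text
time_s: 0.48
ee_pos: [0.2552, 0.3743, 0.2311]
ee_rot: [0.163, 0.987, -0.0, -0.0]
force: [-0.3, 0.8, 0.1]
opening: 0.0854
grip_force: 0.0
time_s: 0.98
ee_pos: [0.3333, 0.2302, 0.2312]
ee_rot: [0.165, 0.986, -0.0, -0.0]
force: [-0.1, 0.2, -0.1]
opening: 0.0852
grip_force: 0.0
time_s: 1.48
ee_pos: [0.411, 0.0868, 0.2309]
ee_rot: [0.165, 0.986, -0.0, -0.0]
force: [0.3, 0.1, 0.2]
opening: 0.0856
grip_force: 0.0
[ 2.000e-04 -2.000e-04 -7.448e-01] [-0.7459 -0.6984  0.8401]
[-2.000e-04 -2.000e-04  2.552e-01] [-0.7459 -0.6984  0.8401]
```

```bash
python3 -m pendant '0 0 .05 -.4 -.37 .2 0; 0 0 .11 -.746 -.698 .4 0; 0 0 .16 -.746 -.698 .6 0; 0 0 .21 -.746 -.698 .8 0; 0 0 .255 -.746 -.698 .84 0; 0 0 .255 -.746 -.698 .84 0; 0 0 .255 -.746 -.698 .84 0'; python3 - <<'E'
from h import *
s,c=save('wrist','pics/wb.png'); print(s['joint_pos'])
cv2.imwrite('pics/wb2.png',cv2.resize(cv2.imread('pics/wb.png'),(800,600),interpolation=2))
E
```

```text
time_s: 2.35
ee_pos: [0.468, -0.0194, 0.1309]
ee_rot: [0.533, 0.846, 0.0, 0.0]
force: [0.7, -0.3, 0.0]
opening: 0.0855
grip_force: 0.0
[-2.20850738e-01  1.75442044e-01 -3.54145227e-01  1.04073370e+00
  1.71721382e-04  9.03705622e-01]
```

View pics/wb2.png

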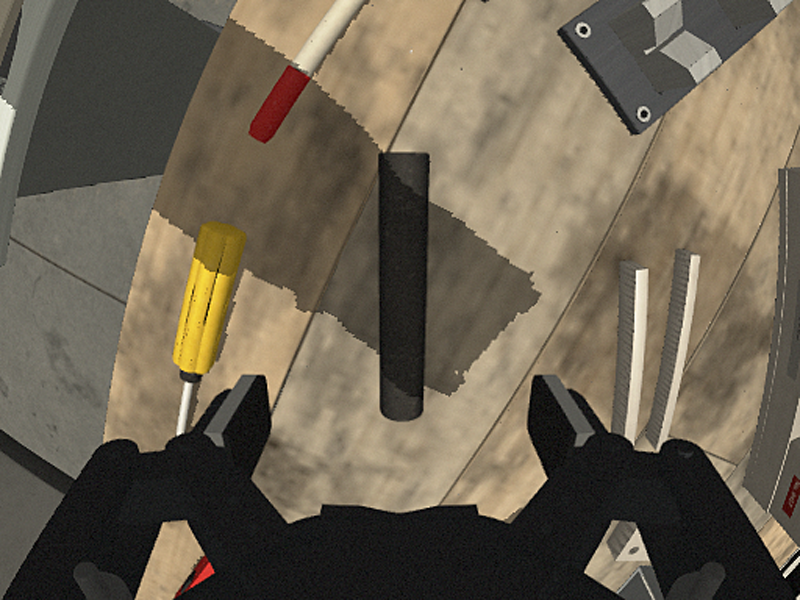

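The wrist view shows the bar from its far end at about (404,154) to its near end at about (402,410), well between the fingers sideways.

```bash
python3 - <<'E'
from h import *
f='pics/wb.png'; P=lambda u,v,z:ray(f,(u+.5)*.64-.5,(v+.5)*.64-.5,z)
s=np.load(f+'.npy',allow_pickle=True).item()['s']; M=R.from_quat(s['ee_rot'])
fa=[P(404,153,.027)]; ne=[P(402,420,.003),P(402,400,.026)]
for z in fa+ne: print(z, M.inv().apply(z-s['ee_pos']))
l=[M.inv().apply(P(u,v,.014)-s['ee_pos']) for u,v in [(379,180),(429,180),(380,400),(424,400)]]; print(np.round(l,4))
E
```

```text
[0.43705071 0.0528396  0.027     ] [0.07851514 0.00314293 0.10384834]
[ 0.51165077 -0.10431833  0.003     ] [-0.09544513  0.00260063  0.12787578]
[ 0.49887537 -0.07820838  0.026     ] [-0.06638206  0.00235574  0.10487103]
[[ 0.0636 -0.0106  0.1168]
 [ 0.0636  0.0172  0.1169]
 [-0.0733 -0.0116  0.1169]
 [-0.0733  0.0166  0.1169]]
```

```bash
python3 -m pendant '0 0 0 -.017 .025 .4 0; 0 0 0 -.017 .025 .75 0; 0 0 0 -.017 .025 .75 0'; python3 -m pendant '0 0 0 0 0 .15 0; 0 0 0 0 0 .305 0;0 0 0 0 0 .305 0; 0 0 0 0 0 .305 1; 0 0 0 0 0 .305 1; 0 0 0 0 0 .305 1; 0 0 0 0 0 .305 1; 0 0 0 0 0 .305 1; 0 0 0 0 0 .305 1;0 0 0 0 0 .305 1' 60
```

```text
time_s: 2.78
ee_pos: [0.4698, -0.0202, 0.0389]
ee_rot: [0.534, 0.845, -0.001, -0.002]
force: [-0.3, -0.8, 0.1]
opening: 0.0851
grip_force: 0.0
time_s: 4.03
ee_pos: [0.472, -0.0209, 0.0047]
ee_rot: [0.535, 0.845, 0.0, 0.001]
force: [0.2, 0.3, 7.9]
opening: 0.0262
grip_force: 58.5
```

```bash
python3 -m pendant '0 0 0 0 0 -.1 1; 0 0 0 0 0 -.3 1; 0 0 0 0 0 -.7 1; 0 0 0 0 0 -1 1; 0 0 0 0 0 -1 1'; python3 - <<'E'
from h import *
s,c=save('wrist','pics/wc.png'); save('side','pics/sd.png'); print(s['joint_pos'])
a=cv2.imread('pics/wc.png');b=cv2.imread('pics/sd.png')
cv2.imwrite('pics/wc2.png',cv2.resize(np.hstack([a,b]),(800,300),interpolation=3))
E
```

```text
time_s: 4.65
ee_pos: [0.4728, -0.0211, 0.1268]
ee_rot: [0.535, 0.845, 0.001, 0.002]
force: [0.2, 0.2, -2.5]
opening: 0.0262
grip_force: 59.5
[-2.22200229e-01  1.83531433e-01 -3.55006680e-01  1.02714276e+00
 -4.06091652e-05  9.06584361e-01]
```

View pics/wc2.png

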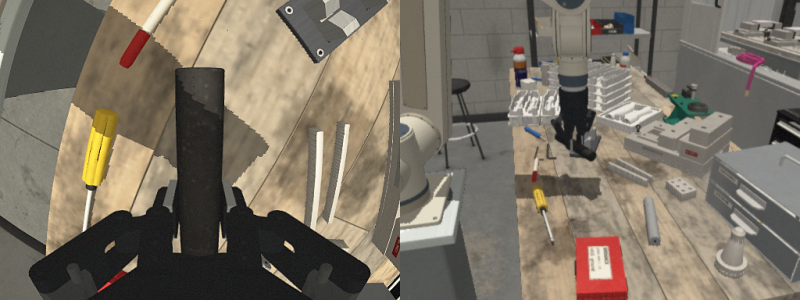

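The bar is held level, with its far end at about (200,68) in the half-size wrist view.

```bash
cat >> m.py <<'E'
f='pics/wc.png'; d=np.load(f+'.npy',allow_pickle=True).item()['s']
e=R.from_quat(d['ee_rot']).inv().apply(ray(f,256,87,.149)-d['ee_pos']); print('far end tool',e)
off=e[0]-.08
c=np.array([.551,.221]); t=np.radians(66.1)
c=c-off*np.array([np.cos(t),np.sin(t)]); print('place'); goal(c,66.1,.1268)
E
python3 m.py|tail -5
```

```text
[0.     0.     0.0012] [ 0.0043 -0.0246 -0.0509]
far end tool [ 0.08138966  0.00069089 -0.02244008]
place
[1.000e-04 0.000e+00 2.734e-01] [ 1.5294  1.454  -0.0241]
[-0.000e+00  1.000e-04 -7.266e-01] [ 1.5294  1.454  -0.0241]
```

```bash
python3 -m pendant '0 0 0 .1 .1 0 1; 0 0 0 .35 .33 0 1; 0 0 0 .65 .62 0 1; 0 0 0 .765 .727 0 1; 0 0 0 .765 .727 0 1'; python3 -m pendant '0 0 .05 .2 .2 0 1; 0 0 .1 .4 .37 0 1; 0 0 .155 .6 .55 0 1; 0 0 .21 .7 .65 0 1; 0 0 .25 .765 .727 0 1; 0 0 .273 .765 .727 0 1;0 0 .273 .765 .727 0 1;0 0 .273 .765 .727 0 1'; python3 - <<'E'
from h import *
s,c=save('wrist','pics/wd.png')
cv2.imwrite('pics/wd2.png',cv2.resize(cv2.imread('pics/wd.png'),(800,600),interpolation=2))
E
python3 m.py|tail -3
```

```text
time_s: 5.38
ee_pos: [0.5107, 0.1008, 0.1228]
ee_rot: [0.534, 0.846, -0.001, -0.001]
force: [-0.3, 0.3, -2.2]
opening: 0.0261
grip_force: 59.5
time_s: 6.38
ee_pos: [0.5505, 0.219, 0.1237]
ee_rot: [0.838, 0.546, -0.0, -0.0]
force: [-0.6, 0.8, -2.1]
opening: 0.0258
grip_force: 59.6
place
[-0.0001  0.0001  0.0006] [ 0.0042 -0.0034 -0.0253]
[-2.000e-04 -1.000e-04 -9.994e-01] [ 0.0042 -0.0034 -0.0253]
```

View pics/wd2.png

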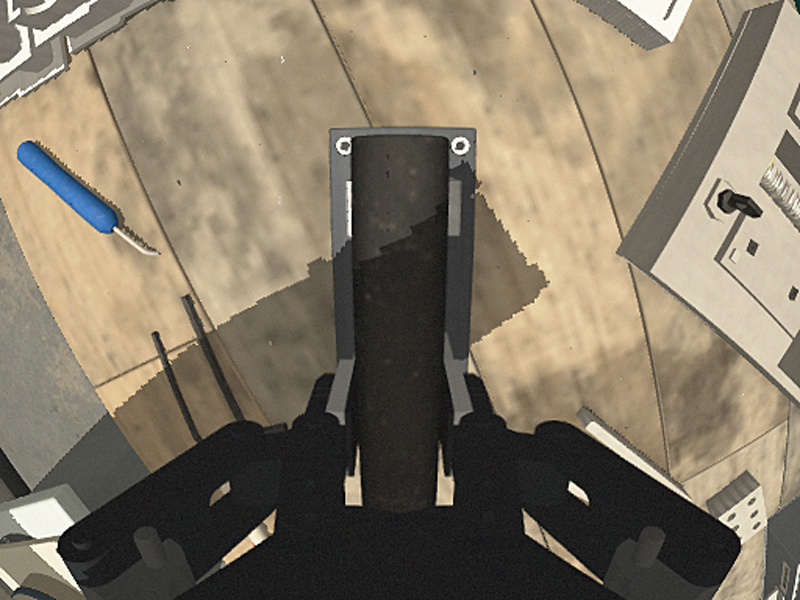

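The plate's far corners appear at (331,129) and (476,129), with the bar near the middle between them.

```bash
python3 - <<'E'
from h import *
f='pics/wd.png'; s=np.load(f+'.npy',allow_pickle=True).item()['s']; M=R.from_quat(s['ee_rot'])
for u,v,z in [(331,129,.012),(476,129,.012),(333,300,.012),(472,300,.012),(346,180,.057),(462,180,.057),(400,136,s['ee_pos'][2]+.023)]:
    print(u,v,M.inv().apply(ray(f,(u+.5)*.64-.5,(v+.5)*.64-.5,z)-s['ee_pos']).round(4))
E
```

```text
331 129 [ 0.0925 -0.0371  0.1116]
476 129 [0.0927 0.0415 0.1116]
333 300 [-0.0045 -0.0385  0.1117]
472 300 [-0.0045  0.0421  0.1117]
346 180 [ 0.0661 -0.0241  0.0667]
462 180 [0.0662 0.0281 0.0666]
400 136 [ 0.0814 -0.0001 -0.023 ]
```

```bash
python3 -m pendant '0 0 0 .033 .017 .1 1; 0 0 0 .033 .017 .3 1; 0 0 0 .033 .017 .45 1; 0 0 0 .033 .017 .54 1; 0 0 0 .033 .017 .56 1; 0 0 0 .033 .017 .56 1;0 0 0 .033 .017 .56 1' 30
```

```text
time_s: 7.3
ee_pos: [0.5546, 0.2226, 0.0573]
ee_rot: [0.838, 0.546, 0.001, 0.0]
force: [-0.6, -0.1, -2.2]
opening: 0.0257
grip_force: 59.6
```

```bash
python3 -m pendant '0 0 0 0 0 .015 1; 0 0 0 0 0 .03 1;0 0 0 0 0 .03 1'
```

```text
time_s: 7.68
ee_pos: [0.5541, 0.2225, 0.053]
ee_rot: [0.838, 0.546, -0.0, -0.0]
force: [0.3, 0.0, -2.9]
opening: 0.0256
grip_force: 59.6
```

```bash
python3 -m pendant '0 0 0 0 0 .01 1; 0 0 0 0 0 .017 1;0 0 0 0 0 .017 1'
```

```text
time_s: 8.05
ee_pos: [0.5543, 0.2225, 0.0516]
ee_rot: [0.838, 0.546, 0.0, 0.0]
force: [-2.3, -0.5, 3.1]
opening: 0.0259
grip_force: 60.4
```

```bash
python3 -m pendant '0 0 0 0 0 .008 1; 0 0 0 0 0 .012 1;0 0 0 0 0 .012 1'
```

```text
time_s: 8.43
ee_pos: [0.5544, 0.2225, 0.0514]
ee_rot: [0.838, 0.546, 0.001, 0.0]
force: [-5.2, -2.5, 18.5]
opening: 0.0258
grip_force: 61.6
```

Contact comes at the expected height, with an 18 N reaction, so the bar is seated. Next I release it and rise.

```bash
python3 -m pendant '0 0 0 0 0 -.01 .5; 0 0 0 0 0 -.01 .3; 0 0 0 0 0 -.01 0; 0 0 0 0 0 -.01 0; 0 0 0 0 0 -.01 0;0 0 0 0 0 -.01 0; 0 0 0 0 0 -.2 0; 0 0 0 0 0 -.5 0; 0 0 0 0 0 -.9 0; 0 0 0 0 0 -1 0; 0 0 0 0 0 -1 0; 0 0 0 0 0 -1 0'; python3 - <<'E'
from h import *
s,c=save('wrist','pics/we.png'); save('top','pics/te.png')
a=cv2.imread('pics/we.png');b=cv2.imread('pics/te.png')[145:225,100:230]
cv2.imwrite('pics/we2.png',np.hstack([cv2.resize(a,(400,300)),cv2.resize(b,(400,300),interpolation=2)]))
E
```

```text
time_s: 9.93
ee_pos: [0.5536, 0.2224, 0.1681]
ee_rot: [0.838, 0.546, -0.001, -0.0]
force: [-0.2, -0.3, -0.1]
opening: 0.0854
grip_force: 0.0
```

View pics/we2.png

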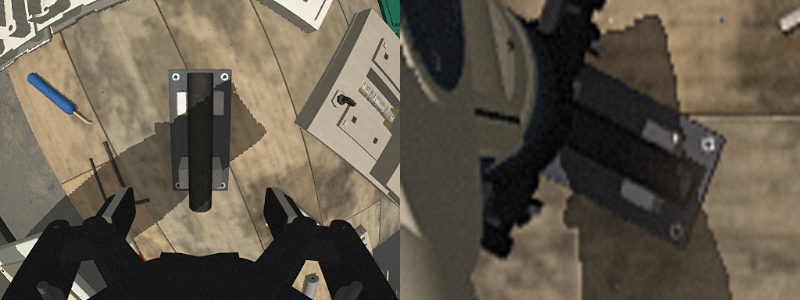

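The bar lies in both grooves, square to the plate: bar ends at about (199,72) and (200,207), plate edges at about 69 and 190. I'll check the centring numerically.

```bash
python3 - <<'E'
from h import *
f='pics/we.png'; s=np.load(f+'.npy',allow_pickle=True).item()['s']; M=R.from_quat(s['ee_rot'])
for n,u,v,z in [('far',199,72,.0745),('near top',200,203,.0745),('near bot',200,212,.047),('pfar',199,69,.012),('pnear',180,190,.012),('pl',169,120,.012),('pr',233,120,.012),('bl',187.5,120,.061),('br',211.5,120,.061)]:
    print(n,M.inv().apply(ray(f,u*1.28,v*1.28,z)-s['ee_pos']).round(4))
print(s['force'])
E
```

```text
far [ 0.0829 -0.0006  0.0935]
near top [-0.0642  0.0005  0.0937]
near bot [-0.0946  0.0006  0.1213]
pfar [ 0.0887 -0.0007  0.156 ]
pnear [-0.0794 -0.0283  0.1563]
pl [ 0.0226 -0.0401  0.1562]
pr [0.0227 0.044  0.156 ]
bl [ 0.0311 -0.0132  0.1071]
br [0.0311 0.013  0.1071]
[-0.2248442  -0.31109444 -0.10102219]
```

```bash
python3 -c "
from workcell import r
print(r.sign_off())"
```

```text
the job is handed in; nothing more can be done
None
```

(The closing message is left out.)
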